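Tidy pens and sample tubes into their own holders

ROBOT

A 6-joint arm with a two-finger parallel gripper is mounted at the origin on a cart in front of the work surface, level with it; the furniture and walls round the work are solid. World frame = base frame: x ahead of the robot, y to its left, z up, the work surface at z = 0. Lengths are in m, angles in rad, forces in N, time in s.
With the tool pointing down it reaches from about 0.15 to 0.775 m from the base axis. Payload 6.1 kg.
Tool frame: the origin (TCP) lies at the very end of the fingers, on their centre line; the grasp point (between the pads) lies arm.grip_depth behind it (arm.grip_depth is the distance from the TCP to the grasp point, in m); z points along the fingers, y is the line along which they close (so a half turn about z gives the same grasp; the last joint's range is limited). The gripper opens to 85 mm and grips with 20 to 120 N. Pads are 22 mm wide; open, the fingers measure 114 mm over their backs; the gripper's body (76 mm by 85 mm) begins 54 mm behind the grasp point. The pads swing forward as they close: fully open they stand 13 mm farther back than shut.
Start: joints at [1.205, 0.126, -0.04, 1.405, 0, 1.571], TCP at [0.188, 0.49, 0.231] pointing down, gripper open.
Joint ranges: [-2.72, 2.72], [-0.95, 1.95], [-1.27, 1.35], [-1.78, 2.02], [-1.46, 1.47], [-3.14, 3.14]. Speed limits (rad/s): [2.39, 2.39, 3.01, 3.14, 3.14, 3.14].

INTERFACE

Orientations are given as a unit quaternion [x, y, z, w].
In Python, from workcell import arm gives the robot as it stands. Calls block until the motion is done:
- arm.move_ptp(position, orientation): joint-space move of the TCP to a pose.
- arm.move_linear(position, attitude=None, max_speed=0.15, threshold=None): straight line of the TCP; attitude=None keeps the orientation; max_speed is the mean speed in m/s. With threshold (N) it stops when the force on the tool has changed by that much, and returns True; else False.
- arm.goto_joints(angles): joint-space move.
- arm.grip(opening, force=None): opening from 0.0 (shut) to 1.0 (fully open); force is the grip in N (None keeps the last); returns when the fingers have stopped.
- arm.dwell(seconds).
- arm.inverse_kinematics(position, orientation): joint angles nearest the present ones, or None.
- arm.observe(): the state.
- arm.read_camera(name): name is "side" or "top" or "wrist"; returns the picture (384x512x3 uint8, blue, green, red); there is no depth.
- arm.camera_params(name): a dict with "fov_y" (degrees; the focal length in pixels is half the picture's height over the tangent of half this angle, whatever the lens; pixels are square), "cx", "cy" (the principal point, pixels), "world_to_cam" (4x4, takes a point from world to camera coordinates). Camera axes: x right, y down, z forward; pixel columns grow to the right and rows downward; lengths in m; the calibration is good to about 2 mm. The wrist camera is an equidistant fisheye: a pixel r from the principal point sees the ray r / f radians off the axis. A picture is of the moment at which its call begins: read the wrist's pose just before it. camera_params takes no time and is no camera call; for the wrist camera it gives the pose at the moment of the call.
A pose or a line that the arm cannot do raises arm.MotionError and nothing moves.
- arm.finish_job(): hands the job in; it is judged then, once.
The state is a dict: "time": time; "qpos": joint angles; "qd": joint speeds; "joint_torque": joint torques, N m; "ee_pos": TCP position; "ee_rot": TCP orientation; "wrist_force": force on the tool from outside, world axes, zero at the start; "wrist_torque": the same for the moment, N m; "finger_gap": opening from 0.0 (shut) to 1.0 (fully open); "finger_force": force on a finger pad.
Only numpy, scipy, OpenCV 4.12 (cv2) and the standard library are available. Lean on these libraries where they do the work, as an engineer would, in place of code of your own. Each camera call takes 0.05 s, during which the arm holds its last target. There are 200 camera calls.

TASK

Sort the things lying on the bench in front of you: stand the black marker and the blue pen in the round dark pot with their coloured cap ends up (leaning on its rim is fine), and lay the two capped sample tubes flat inside the white tray. Lower each thing into its holder before letting go instead of dropping it from above, and leave the specimen cup, the timer and the purple bottle where they are.

Things in the scene. Friction and masses are not known exactly. Their poses are not given: they have to be found in the camera images.
- pot: Round dark steel pen pot, fixed to the bench. Outer diameter 92 mm, inner diameter 84 mm, 78 mm tall, floor 5 mm thick. Origin: centre of its underside; z up.
- tray: White rectangular open tray with a blue rim, fixed to the bench. 120 mm along its x, 140 mm along its y, 30 mm tall, walls and floor 4 mm. Origin: centre of its underside; z up.
- marker: Thick marker, white barrel with a black cap, 119 mm long, 15 mm wide, 17 mm high (solid 12 x 119 x 13 mm, flat-sided, does not roll), about 25 g, lying on the bench. Origin: underside at mid-length. Its y axis runs along it: -y end (58 mm from the origin) is the black cap end, +y end (60 mm) the plain white end. z up as it lies.
- pen: Thinner pen, white barrel with a blue cap, 119 mm long, 10 mm wide, 12 mm high (solid 8 x 119 x 9 mm, does not roll), about 20 g, lying on the bench. Origin: underside at mid-length. Its y axis runs along it: -y end (58 mm from the origin) is the blue cap end, +y end (60 mm) the plain white end. z up as it lies.
- tube_purple: Capped sample tube with a purple cap, 85 mm long, 16 mm thick (solid 85 x 12 x 15 mm, does not roll), about 20 g, lying on the bench. Origin: underside at mid-length; x runs along the tube, z up.
- tube_green: Capped sample tube with a green cap, same size and axes as the purple one.
- cup: Bystander: white specimen cup with a yellow lid, 55 mm wide, 59 mm tall, loose. Origin: centre of the underside.
- timer: Bystander: white lab timer lying flat, 64 x 66 x 18 mm, loose. Origin: centre of the underside.
- stain_bottle: Bystander: dark purple bottle, 40 mm wide, 102 mm tall, loose. Origin: centre of the underside.

How it is judged:
By the outcome, as a careful person would: the job done as asked, in the order asked, and still so for the second after the job is handed in, with the robot touching nothing.
It also fails if it takes over 72 s, if anything falls off the work surface, if the arm or the gripper's body presses on something with over 40 N, if the wrist force passes 120 N, or if a joint passes its speed limit or range.

## Working session

There is one attempt and no reset: what is moved stays moved. The work goes in short steps, each a Python script; the robot and the scene stay as the last script left them, time stands still between calls to the robot, and variables do not carry over. Pictures are saved under pics/ and viewed, at most 10 in all, crops included, and the job is handed in when it is done.

```bash
mkdir -p pics; python3 - <<'E'
from workcell import arm
import cv2,numpy as np
print(arm.grip_depth,arm.observe()['ee_rot'],arm.observe()['time'])
np.set_printoptions(precision=4,suppress=True)
for n in("side","top"):
    cv2.imwrite(f"pics/{n}0.png",cv2.resize(arm.read_camera(n),(800,600),interpolation=cv2.INTER_CUBIC)); print(n,arm.camera_params(n))
E
```

```text
0.0187 [ 1.81899633e-01  9.83316767e-01 -7.98745311e-04 -1.47280072e-04] 0.0
side {'fov_y': 44.12246674338529, 'cx': 247.8959658261554, 'cy': 191.82644371253505, 'world_to_cam': array([[ 0.9421, -0.3352, -0.0071, -0.5188],
       [-0.2028, -0.5528, -0.8082,  0.2462],
       [ 0.267 ,  0.7629, -0.5888,  1.1741],
       [ 0.    ,  0.    ,  0.    ,  1.    ]])}
top {'fov_y': 55.690246395127346, 'cx': 250.83436406551377, 'cy': 190.1746291747252, 'world_to_cam': array([[-0.0027, -0.9999,  0.0109,  0.1356],
       [-0.9877,  0.001 , -0.1563,  0.5891],
       [ 0.1563, -0.0112, -0.9876,  0.8332],
       [ 0.    ,  0.    ,  0.    ,  1.    ]])}
```

View pics/top0.png

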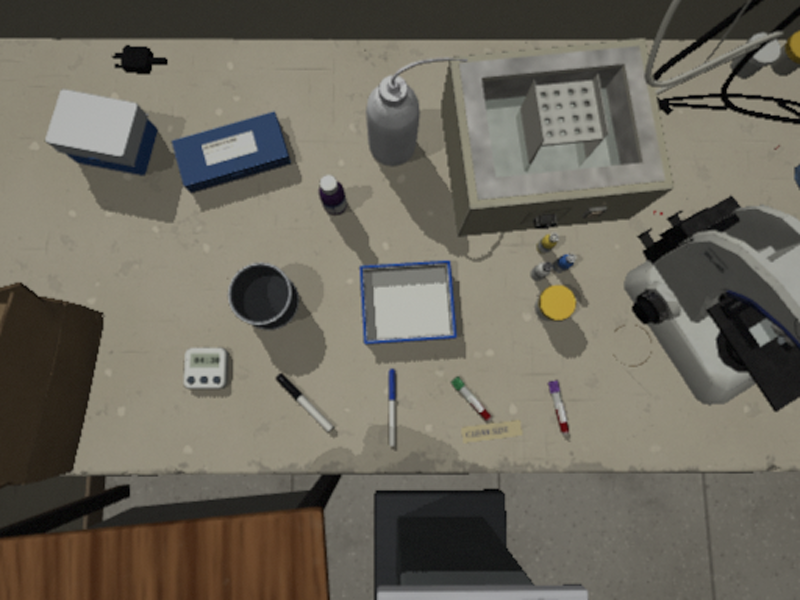

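View pics/side0.png

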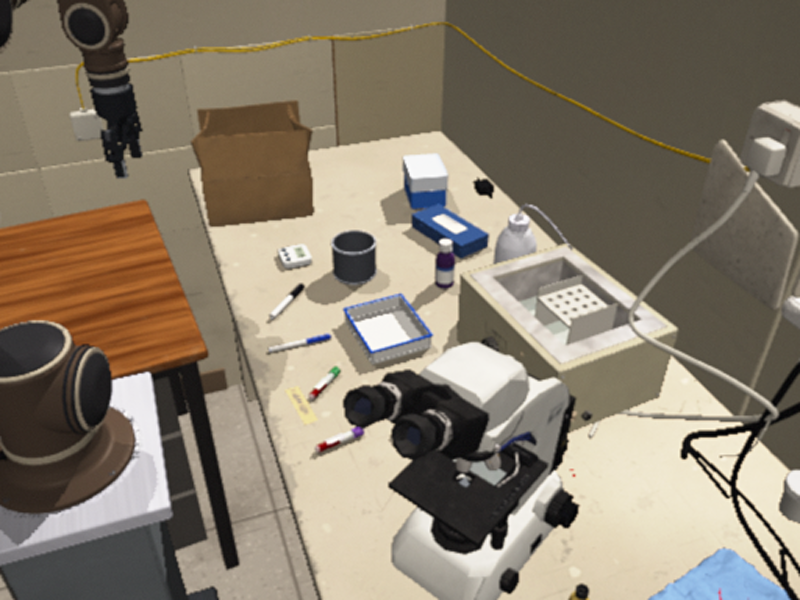

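The top view shows the marker from (279,377) black cap to (333,431), and the pen from (392,371) blue cap to (392,446). The green tube runs (456,380)-(489,418) and the purple tube (552,383)-(566,432). The pot rim is centred near (263,295) and the tray near (408,302). I'll enlarge it for accuracy.

```bash
cat > h.py <<'E'
from workcell import arm
import cv2,numpy as np
from scipy.spatial.transform import Rotation as R
np.set_printoptions(precision=4,suppress=True)
def px2w(name,u,v,z,P=None):
    P=P or arm.camera_params(name); f=192/np.tan(np.radians(P['fov_y'])/2)
    a,b=u-P['cx'],v-P['cy']
    if name=='wrist':
        r=np.hypot(a,b); t=r/f; d=np.array([a/r*np.sin(t),b/r*np.sin(t),np.cos(t)])
    else: d=np.array([a/f,b/f,1])
    M=np.array(P['world_to_cam']); d=M[:3,:3].T@d; c=-M[:3,:3].T@M[:3,3]
    return c+d*(z-c[2])/d[2]
def down(yaw):
    """tool down, closing line (tool y) along world direction yaw"""
    y=np.array([np.cos(yaw),np.sin(yaw),0]); z=np.array([0,0,-1.]); 
    return R.from_matrix(np.c_[np.cross(y,z),y,z]).as_quat()
E
python3 - <<'E'
from h import *
im=arm.read_camera("top")
cv2.imwrite("pics/c1.png",cv2.resize(im[155:295,110:310],(800,560),interpolation=cv2.INTER_CUBIC))
cv2.imwrite("pics/c2.png",cv2.resize(im[160:290,220:380],(736,598),interpolation=cv2.INTER_CUBIC))
s=1/1.5625
for n,u,v,z in[("mk cap",279,377,.012),("mk end",333,431,.012),("pen cap",392,371,.008),("pen end",392,446,.008),("gc",456,380,.01),("ge",489,418,.01),("pc",552,383,.01),("pe",566,432,.01),("pot",263,295,.078),("tray",408,302,.03),("timer",206,368,.018),("cup",557,302,.059)]:
    print(n,px2w("top",u*s,v*s,z)[:2])
E
```

```text
mk cap [0.468  0.3116]
mk end [0.385  0.2259]
pen cap [0.477  0.1342]
pen end [0.3617 0.1346]
gc [0.4626 0.0334]
ge [ 0.4038 -0.017 ]
pc [ 0.4576 -0.1182]
pe [ 0.3821 -0.1365]
pot [0.5876 0.3265]
tray [0.5841 0.109 ]
timer [0.4821 0.4245]
cup [ 0.5795 -0.1173]
```

View pics/c1.png

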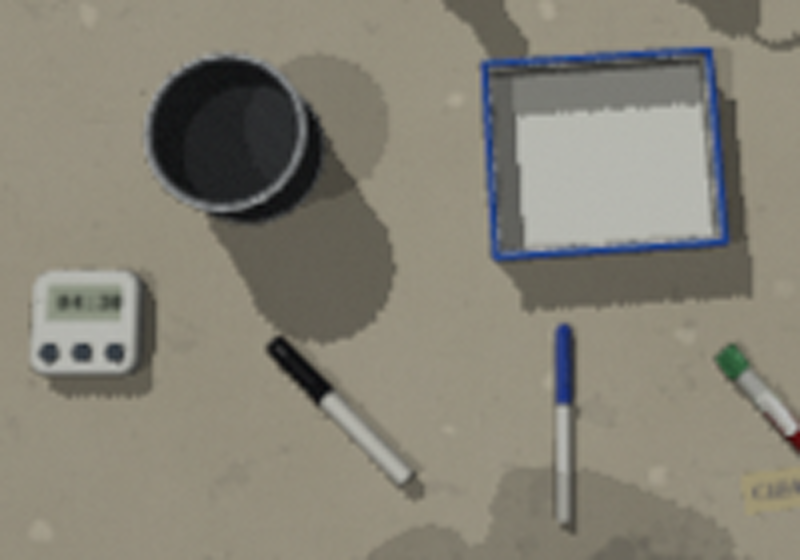

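View pics/c2.png

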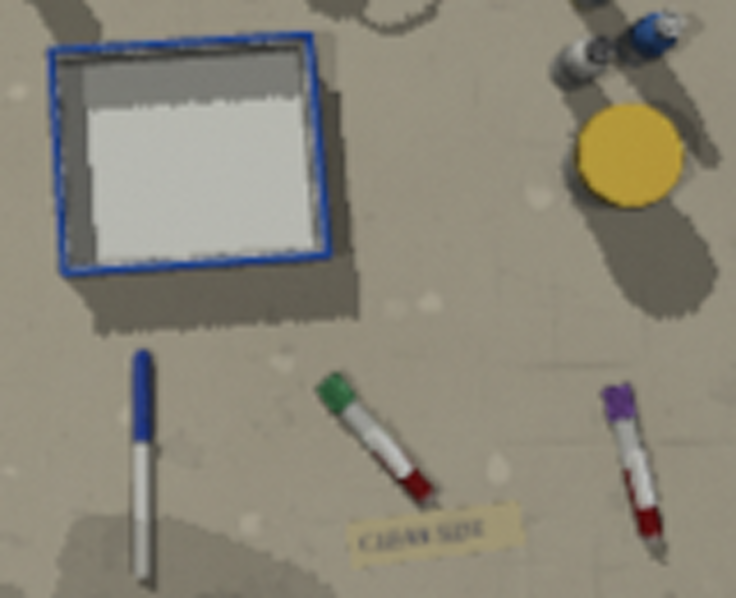

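The crops show each item end clearly:
- **c1:** marker (277,345)-(408,480), pen (565,326)-(566,527), pot rim centre (227,133), tray rim corners (485,64), (711,49), (727,243), (496,258).
- **c2:** green tube (326,380)-(435,505), purple tube (619,385)-(658,557).

Next I'll compute poses and check IK.

```bash
cat >> h.py <<'E'
P=arm.camera_params("top")
def c1(x,y,z): return px2w("top",110+(x+.5)/4-.5,155+(y+.5)/4-.5,z,P)[:2]
def c2(x,y,z): return px2w("top",220+(x+.5)/4.6-.5,160+(y+.5)/4.6-.5,z,P)[:2]
mk=(c1(277,345,.008),c1(408,480,.008)); pen=(c1(565,326,.006),c1(566,527,.006))
tg=(c2(326,380,.008),c2(435,505,.008)); tp=(c2(619,385,.008),c2(658,557,.008))
pot=c1(227,133,.078)
TL,TR,BR,BL=[c1(*q,.03) for q in((485,64),(711,49),(727,243),(496,258))]
tray=(TL+TR+BR+BL)/4; ty=(TL-TR+BL-BR); ty/=np.linalg.norm(ty); tx=np.array([ty[1],-ty[0]])
def att(x,z):
    x=np.array(x,float);z=np.array(z,float); return R.from_matrix(np.c_[x,np.cross(z,x),z]).as_quat()
def stick(ends,d,zt,s,az,lat,back,tilt):
    """grasp and pot poses of a stick: grip d m from the plain end; s: sign of tool x towards the cap"""
    cap,end=ends; u=(cap-end)/np.linalg.norm(cap-end); m=(cap+end)/2
    g=np.r_[m+u*(d-.0595),zt]; qg=att(np.r_[s*u,0],[0,0,-1])
    r=np.array([np.cos(az),np.sin(az),0]); n=np.array([-r[1],r[0],0]); k=np.array([0,0,1.])
    up=np.sin(tilt)*r+np.cos(tilt)*k; w=np.cos(tilt)*r-np.sin(tilt)*k
    B=np.r_[pot,.009]-back*r+lat*n
    return g,qg,B+d*up+.004*w,att(s*up,w),up,w
E
python3 - <<'E'
from h import *
for n,e in dict(mk=mk,pen=pen,tg=tg,tp=tp).items(): print(n,*e,np.linalg.norm(e[0]-e[1]))
print("pot",pot,"tray",tray,ty,np.linalg.norm(TL-TR),np.linalg.norm(TL-BL))
f0=np.arctan2(pot[1],pot[0]); print("az",f0)
for nm,e,lat in(("mk",mk,.012),("pen",pen,-.012)):
  for s in(1,-1):
    for da in(-.35,0,.35):
      g,qg,p,qp,up,w=stick(e,.092,.003,s,f0+da,lat,.016,np.radians(30))
      print(nm,s,da,arm.inverse_kinematics(g,qg),[arm.inverse_kinematics(p+h*up,qp) for h in(0,.1)])
for e in(tg,tp):
  for s in(1,-1):
    u=(e[0]-e[1]);u/=np.linalg.norm(u); m=(e[0]+e[1])/2
    print("tube",s,arm.inverse_kinematics(np.r_[m,.003],att(np.r_[s*u,0],[0,0,-1])),arm.inverse_kinematics(np.r_[tray,.01],att(np.r_[s*ty,0],[0,0,-1])))
E
```

```text
mk [0.4691 0.3116] [0.3876 0.2299] 0.11537362292644011
pen [0.4803 0.1342] [0.3593 0.134 ] 0.12102403911659211
tg [0.4651 0.0365] [ 0.3992 -0.0202] 0.08688057720359385
tp [ 0.462  -0.1212] [ 0.3719 -0.1376] 0.0916192354128173
pot [0.5898 0.3311] tray [0.5854 0.1097] [-0.0651  0.9979] 0.1408248834079444 0.12053851976840191
az 0.5115137881957755
mk 1 -0.35 [ 0.5771  0.2509 -0.4036  0.9163  0.      2.9317] [array([ 0.6951,  0.1233, -0.9329, -0.4656, -0.4561, -2.8544]), array([ 0.6465,  0.0573, -0.7522, -0.2314, -0.4156, -2.884 ])]
mk 1 0 [ 0.5771  0.2509 -0.4036  0.9163  0.      2.9317] [array([ 0.5379,  0.0897, -1.0027, -0.5686, -0.0229, -3.1284]), array([ 0.5353,  0.024 , -0.8063, -0.3065, -0.0206, -3.1297])]
mk 1 0.35 [ 0.5771  0.2509 -0.4036  0.9163  0.      2.9317] [array([ 0.3721,  0.1051, -0.9598, -0.4856,  0.4193,  2.8813]), array([ 0.418 ,  0.038 , -0.7761, -0.2453,  0.3808,  2.9084])]
mk -1 -0.35 [ 0.5771  0.2509 -0.4036  0.9163  0.     -0.2099] [array([ 0.6951,  0.1233, -0.9329, -0.4656, -0.4561,  0.2872]), array([ 0.6465,  0.0573, -0.7522, -0.2314, -0.4156,  0.2576])]
mk -1 
[... 1223 characters left out ...]
0.0229, -0.0132]), array([ 0.4877,  0.024 , -0.8063, -0.3065,  0.0206, -0.0119])]
pen -1 0.35 [ 0.2884  0.1351 -0.5487  0.8871  0.      0.2861] [array([ 0.3279,  0.1233, -0.9329, -0.4656,  0.4561, -0.2872]), array([ 0.3766,  0.0573, -0.7522, -0.2314,  0.4156, -0.2576])]
tube 1 [ 0.0189  0.0642 -0.6289  0.8777  0.      2.4501] [ 0.1852  0.343  -0.2599  0.968   0.      1.6909]
tube -1 [ 0.0189  0.0642 -0.6289  0.8777  0.     -0.6915] [ 0.1852  0.343  -0.2599  0.968   0.     -1.4507]
tube 1 [-0.3009  0.0721 -0.6203  0.8784  0.      2.6602] [ 0.1852  0.343  -0.2599  0.968   0.      1.6909]
tube -1 [-0.3009  0.0721 -0.6203  0.8784  0.     -0.4814] [ 0.1852  0.343  -0.2599  0.968   0.     -1.4507]
```

```bash
cat >> h.py <<'E'
f0=np.arctan2(pot[1],pot[0])
def st(t): o=arm.observe(); print(t,round(o['time'],2),'gap',round(o['finger_gap'],3),'ff',o['finger_force'],'F',np.array(o['wrist_force']),np.array(o['ee_pos']))
def pick(g,q,w0=.5,force=40):
    arm.move_ptp(g+[0,0,.10],q); arm.grip(w0)
    arm.move_linear(g,max_speed=.12); arm.grip(0,force); st('gripped')
    arm.move_linear(g+[0,0,.16],max_speed=.2); st('lifted')
def shot(n,name="side",box=None,k=4):
    im=arm.read_camera(name)
    if box: im=im[box[1]:box[3],box[0]:box[2]]
    cv2.imwrite(f"pics/{n}.png",cv2.resize(im,None,fx=k,fy=k,interpolation=cv2.INTER_CUBIC))
E
python3 - <<'E'
from h import *
g,qg,p,qp,up,w=stick(mk,.092,.003,-1,f0+.35,.012,.016,np.radians(30))
pick(g,qg)
arm.move_ptp(p+.11*up,qp); st('above pot')
shot('s1',box=(150,60,310,180),k=5)
E
```

```text
gripped 3.57 gap 0.138 ff 41.80107772350311 F [-1.0998 -0.5362  5.7095] [0.4519 0.2942 0.0039]
lifted 4.52 gap 0.134 ff 41.11908495426178 F [-0.3953 -1.4426 -0.5406] [0.4507 0.2934 0.1616]
above pot 5.85 gap 0.134 ff 41.23098850250244 F [-0.8026 -0.6195  0.0865] [0.6381 0.406  0.1812]
```

View pics/s1.png

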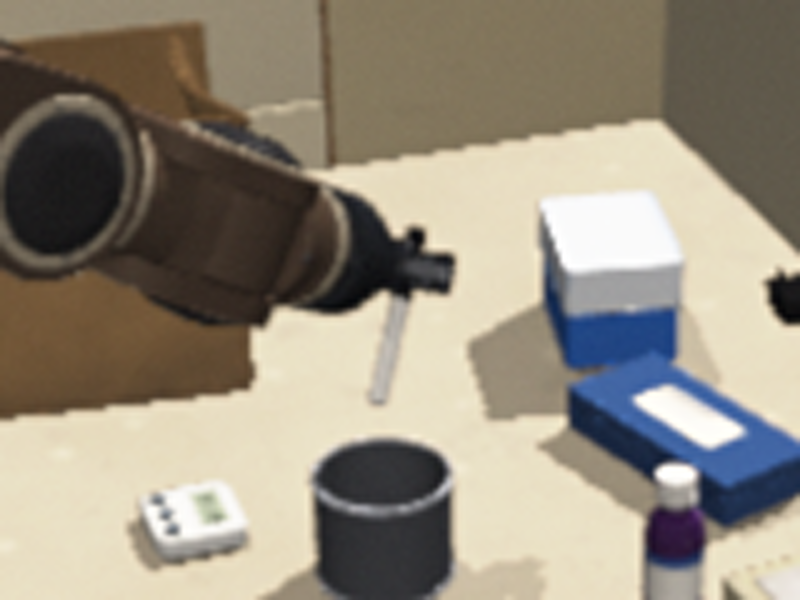

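The marker is held plain end down at about (390,350), above the pot rim near (383,478). I'll lower it, moving the target slightly back and inward for finger clearance.

```bash
cat >> h.py <<'E'
def insert(p,q,up,w,w1):
    arm.move_linear(p+.10*up,q)
    arm.move_linear(p+.012*up,max_speed=.12)
    print('touch',arm.move_linear(p-.006*up,max_speed=.03,threshold=4)); st('down')
    arm.grip(w1); st('open')
    arm.move_linear(np.array(arm.observe()['ee_pos'])-.10*w,max_speed=.12)
E
python3 - <<'E'
from h import *
g,qg,p,qp,up,w=stick(mk,.092,.003,-1,f0+.35,.006,.022,np.radians(30))
insert(p,qp,up,w,.26); st('out')
shot('s2',box=(150,60,310,180),k=5)
E
```

```text
touch False
down 7.78 gap 0.136 ff 40.954084396362305 F [1.1891 1.8245 0.0603] [0.6014 0.3537 0.0817]
open 8.05 gap 0.262 ff 0.0 F [-0.073  -0.0456  0.1754] [0.6009 0.3534 0.0811]
out 9.03 gap 0.26 ff 0.0 F [-0.3961  0.0975 -0.0119] [0.5447 0.2878 0.131 ]
```

View pics/s2.png

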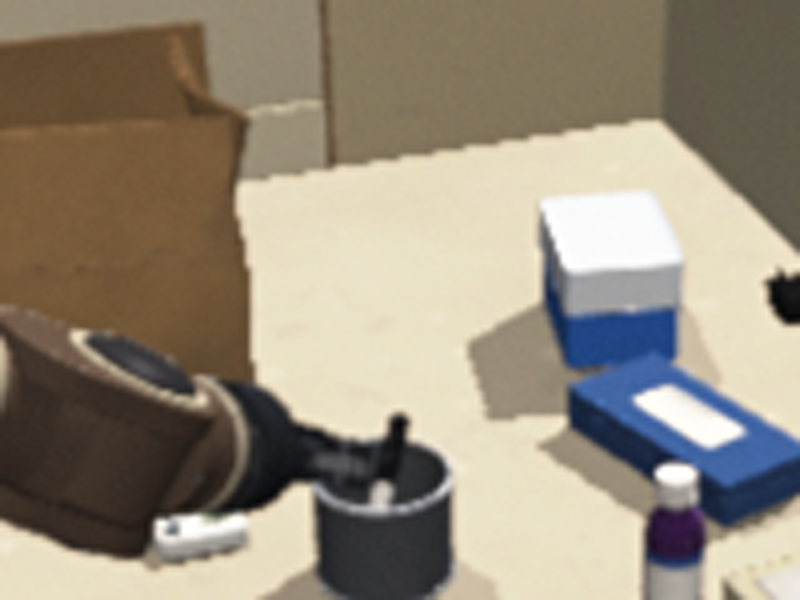

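The marker is in the pot with its black cap up at about (397,430). Next, the pen.

```bash
python3 - <<'E'
from h import *
arm.move_linear(np.array(arm.observe()['ee_pos'])+[0,0,.09],max_speed=.2)
g,qg,p,qp,up,w=stick(pen,.092,.002,-1,f0-.35,-.012,.022,np.radians(30))
arm.move_ptp(g+[0,0,.10],qg)
shot('t3','top',(110,150,210,250),6)
pick(g,qg,.4)
arm.move_ptp(p+.11*up,qp); st('above')
E
```

```text
gripped 12.63 gap 0.086 ff 40.22784948348999 F [-1.3506  0.8125  7.6408] [0.453  0.1344 0.0029]
lifted 13.58 gap 0.088 ff 39.502989649772644 F [-0.142  -0.2569 -1.0296] [0.4516 0.134  0.1608]
above 14.9 gap 0.086 ff 39.720259308815 F [ 0.5379 -0.3817 -0.0664] [0.673  0.3321 0.181 ]
```

View pics/t3.png

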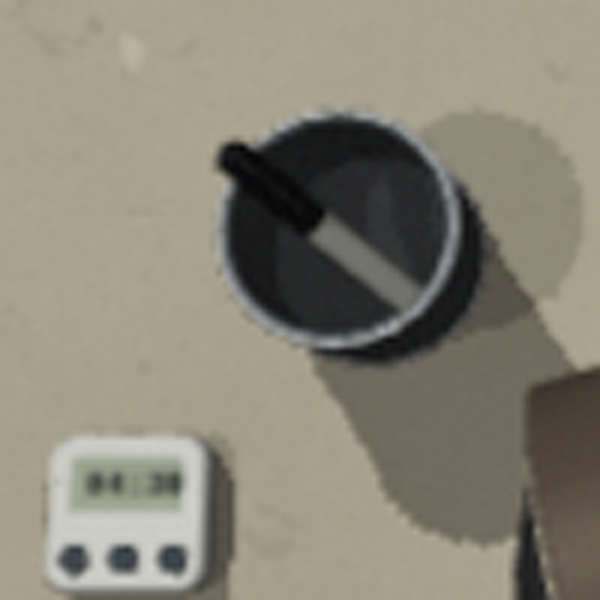

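The marker leans cap up over the rim at (245,165), with its foot near (410,300). I'll put the pen almost parallel on its right, slightly steeper.

```bash
python3 - <<'E'
from h import *
g,qg,p,qp,up,w=stick(pen,.092,.002,-1,.70,-.016,.022,np.radians(26))
p=p+.003*up
insert(p,qp,up,w,.165); st('out')
arm.move_linear(np.array(arm.observe()['ee_pos'])+[0,0,.09],max_speed=.2)
m=(tp[0]+tp[1])/2;u=(tp[0]-tp[1]);u/=np.linalg.norm(u); g=np.r_[m,.003]; q=att(np.r_[-u,0],[0,0,-1])
arm.move_ptp(g+[0,0,.1],q)
shot('t4','top',(110,150,210,250),6)
pick(g,q)
E
```

```text
touch False
down 17.23 gap 0.079 ff 39.72251057624817 F [0.3856 0.6133 0.2268] [0.616  0.3321 0.0872]
open 17.47 gap 0.162 ff 0.0 F [-0.9711  0.2374 -0.3488] [0.6161 0.3322 0.0876]
out 18.45 gap 0.166 ff 0.0 F [-0.2795  0.4137  0.2169] [0.5476 0.2744 0.1316]
gripped 22.67 gap 0.122 ff 41.82174324989319 F [-0.6471 -0.101   5.0378] [ 0.4176 -0.1296  0.0038]
lifted 23.62 gap 0.123 ff 41.062588691711426 F [-0.4691 -0.3558 -0.7128] [ 0.4163 -0.1292  0.1618]
```

View pics/t4.png

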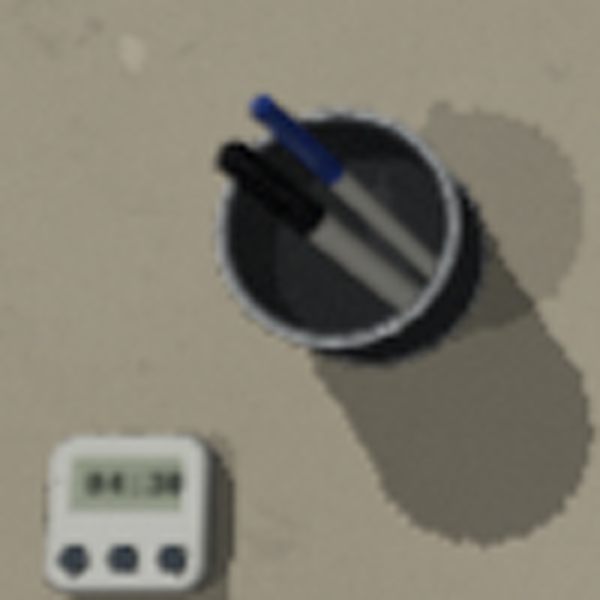

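Both stand cap up in the pot, with the caps at (235,160) and (270,110), and the timer hasn't moved. The purple tube is in the gripper, so I'll place both tubes.

```bash
python3 - <<'E'
from h import *
def lay(off):
    t=np.r_[tray+off*tx,.0085]; q=att(np.r_[-ty,0],[0,0,-1])
    arm.move_ptp(t+[0,0,.12],q); arm.move_linear(t+[0,0,.012],max_speed=.12)
    print('touch',arm.move_linear(t-[0,0,.001],max_speed=.03,threshold=4)); st('down')
    arm.grip(.28); arm.move_linear(t+[0,0,.13],max_speed=.15); st('up')
print(tx)
lay(.024)
m=(tg[0]+tg[1])/2;u=(tg[0]-tg[1]);u/=np.linalg.norm(u)
pick(np.r_[m,.003],att(np.r_[-u,0],[0,0,-1]))
lay(-.024)
arm.goto_joints([1.205,0.126,-0.04,1.405,0,1.571]); st('home')
shot('t5','top',(90,110,390,310),2.66)
E
```

```text
[0.9979 0.0651]
touch True
down 26.3 gap 0.119 ff 41.6660875082016 F [-0.9776  0.1878  5.5314] [0.6093 0.1113 0.0078]
up 27.61 gap 0.281 ff 0.0 F [-0.8253 -0.2127 -0.2135] [0.6088 0.1112 0.1374]
gripped 30.14 gap 0.122 ff 41.86622142791748 F [-0.7218 -0.5595  6.349 ] [0.4328 0.0081 0.0038]
lifted 31.09 gap 0.121 ff 41.161141991615295 F [ 0.6044  0.1499 -0.2673] [0.4314 0.0081 0.1618]
touch True
down 33.34 gap 0.119 ff 41.748849749565125 F [ 0.669  -0.7411  4.7014] [0.5614 0.1082 0.0078]
up 34.65 gap 0.278 ff 0.0 F [-0.2133 -0.0419 -0.4614] [0.5609 0.108  0.1375]
home 37.2 gap 0.279 ff 0.0 F [ 0.3594 -0.0129  0.5455] [0.1881 0.4901 0.2308]
```

View pics/t5.png

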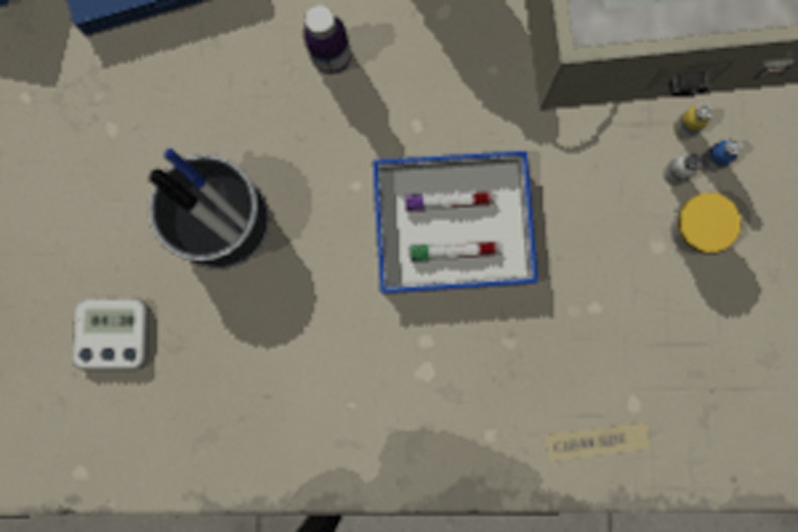

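Both tubes lie flat in the tray, near (450,200) and (455,250). The marker and pen are in the pot with caps at (170,185) and (185,165), and the cup, timer and bottle are where they were.

```bash
python3 -c "
from workcell import arm
print(arm.finish_job())"
```

```text
the job is handed in; nothing more can be done
None
```

The job is handed in at about 37 s: the marker and pen lean cap up in the pot, both tubes lie flat in the tray, and the cup, timer and bottle look unmoved in the last picture.

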